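# Return loose parts to their stock bins

### The arm

A 7-joint arm with a two-finger parallel gripper is mounted at the origin on the work surface. World frame = base frame: x ahead of the robot, y to its left, z up, the work surface at z = 0. Lengths are in m, angles in degrees, forces in N, time in s.
With the tool pointing down it reaches from about 0.4 to 0.875 m from the base axis. Payload 4.4 kg.
Tool frame: the origin (TCP) lies midway between the tips of the shut fingers; the grasp point (between the pads) lies 19 mm behind it (ctrl.grip_depth is the distance from the TCP to the grasp point, in m); z points along the fingers, y is the line along which they close (so a half turn about z gives the same grasp; the last joint's range is limited). The gripper opens to 85 mm and grips with 20 to 120 N. Pads are 22 mm wide; open, the fingers measure 114 mm over their backs; the gripper's body (76 mm by 85 mm) begins 54 mm behind the grasp point. The pads swing forward as they close: fully open they stand 13 mm farther back than shut.
Start: joints at [-75.332, 36.005, 2.206, 86.941, -1.547, 57.084, -1.146], TCP at [0.206, 0.617, 0.231] pointing down, gripper open.
Joint ranges: [-175.42, 175.42], [-21.48, 121.26], [-71.46, 75.88], [10.55, 141.38], [-63.04, 243.04], [13.31, 113.54], [-168.57, 168.57]. Speed limits (degrees/s): [147.25, 147.25, 180, 180, 180, 180, 180].

### API

Orientations are given as [roll, pitch, yaw] about the fixed x, y, z axes, in that order (R = Rz(yaw) Ry(pitch) Rx(roll)).
In Python, from station import ctrl, vision gives the robot as it stands.
- The arm moves only by the tool step_arm, never from a script. Its argument "steps" is a list of rows, each a list of 4 numbers: the shift along the tool's x, y, z in cm, then the turn about the tool's z in degrees. In form: [[dx, dy, dz, yaw], ...]. A call has 1 to 8 rows; each row is the pose to reach, as a shift and turn from the pose commanded when the call began, along the tool's axes at that moment; what a row does not reach only later rows make up. A row lasts 1/12 s, in which the tool goes at most 41.7 mm and 7.16 degrees, less where a joint would pass 70% of its speed; a pose out of reach is approached as far as the arm can. A call with a gripper value outside its range is refused whole. "hand" is the gripper's target within -1 to 1 (shut at 1, half-way at 0, fully open at -1), set as the call begins (left out, the last holds). The fingers move at their own pace and stop on an object; "force" is the grip in N (left out, the last holds). Time passes only in rows, so rows that repeat a pose let the fingers close. It gives the time, the measured TCP pose, the force, the opening and the grip force at its end, in the units of the state.
- ctrl.sense(): the state, without advancing time (a new reading comes with each control period).
- vision.camera(name): name is "scene" or "top" or "wrist"; returns (picture, depth): 480x640x3 uint8, red, green, blue; 480x640 float32, m along the optical axis (not along the pixel's ray), 0 where there is no reading.
- vision.camera_model(name): a dict with "fx", "fy", "cx", "cy" (pixels), "view" (4x4, takes a point from world to camera coordinates). Camera axes: x right, y up, looking along -z (the intrinsics and any distortion apply to the point x, -y, -z); pixel columns grow to the right and rows downward; lengths in m; the calibration is good to about 2 mm. A picture is of the moment at which its call begins: read the wrist's pose just before it. camera_model takes no time and is no camera call; for the wrist camera it gives the pose at the moment of the call.
- ctrl.hand_in(): hands the job in; it is judged then, once.
The state is a dict: "clock": time; "joint_pos": joint angles; "qvel": joint speeds; "joint_efforts": joint torques, N m; "eef_pos": TCP position; "eef_rot": TCP orientation; "ft_force": force on the tool from outside, world axes, zero at the start; "torque": the same for the moment, N m; "finger_gap": opening from 0.0 (shut) to 1.0 (fully open); "grip_force": force on a finger pad.
Only numpy, scipy, OpenCV 4.12 (cv2) and the standard library are available. Lean on these libraries where they do the work, as an engineer would, in place of code of your own. Each camera call takes 0.05 s, during which the arm holds its last target. There are 200 camera calls.

### The job

Put the four loose parts on the bench (heatsink, transformer, knob and motor) back into the blue stock bins, each into the bin whose fixed specimen on the tongue behind it shows the same kind of part. Stand each one flat on the floor of its bin, the same way up as it stands now. Leave the roll of tape and the screwdriver where they are.

Things in the scene. Friction and masses are not known exactly. Their poses are not given: they have to be found in the camera images.
- heatsink_c (a point): Loose bare aluminium heatsink: square base 40 x 40 mm with five upright fins that run along its x, 28 mm tall. Grip it across its outer fins (y, 40 mm) or over the fin ends (x, 40 mm). The point is its centre, half-way up (14 mm over its underside); z is up and it stands on the bench at the start.
- transformer_c (a point): Loose small mains transformer: dark steel core 48 mm (x) by 24 mm (y), 36 mm tall, with a copper winding and white flanges standing out to 41 mm in y at mid-length. Grip it on the flat ends of the core (along x, 48 mm). The point is its centre, half-way up (18 mm over its underside); z is up and it stands on the bench at the start.
- knob_c (a point): Loose black round control knob with an aluminium disc and a dark pointer line on its top: plain upright cylinder, diameter 34 mm, 28 mm tall. Grip it anywhere across its diameter. The point is its centre, half-way up (14 mm over its underside); z is up and it stands on the bench at the start.
- motor_c (a point): Loose small electric motor lying down: steel can with flat top and bottom and rounded sides, 42 mm long (x), 34 mm wide (y), 26 mm tall, white rear cap at -x and a thin shaft that stands out 13 mm at +x. Grip it across its rounded sides (y, 34 mm). The point is its centre (of the can), half-way up (13 mm over its underside); z is up and it stands on the bench at the start.
- bin_heatsink: Fixed blue open bin for the heatsink: outside 92 (x) x 128 (y) mm, walls and floor 4 mm; sides and back 32 mm high, front (-x, to the robot) 20 mm. Behind it (+x) a flat tongue, out to 102 mm, carries a fixed specimen heatsink, size as the loose one, centred 75 mm from the origin, top at 32 mm. Bins differ only in specimen. Origin: centre of the bin's underside, on the bench.
- bin_transformer: Fixed blue open bin for the transformer: outside 92 (x) x 128 (y) mm, walls and floor 4 mm; sides and back 32 mm high, front (-x, to the robot) 20 mm. Behind it (+x) a flat tongue, out to 102 mm, carries a fixed specimen transformer, size as the loose one, centred 75 mm from the origin, top at 40 mm. Bins differ only in specimen. Origin: centre of the bin's underside, on the bench.
- bin_knob: Fixed blue open bin for the knob: outside 92 (x) x 128 (y) mm, walls and floor 4 mm; sides and back 32 mm high, front (-x, to the robot) 20 mm. Behind it (+x) a flat tongue, out to 102 mm, carries a fixed specimen knob, size as the loose one, centred 75 mm from the origin, top at 32 mm. Bins differ only in specimen. Origin: centre of the bin's underside, on the bench.
- bin_motor: Fixed blue open bin for the motor: outside 92 (x) x 128 (y) mm, walls and floor 4 mm; sides and back 32 mm high, front (-x, to the robot) 20 mm. Behind it (+x) a flat tongue, out to 102 mm, carries a fixed specimen motor, size as the loose one, centred 75 mm from the origin, top at 30 mm. Bins differ only in specimen. Origin: centre of the bin's underside, on the bench.
- tape: Bystander: loose roll of brown tape lying flat, outside diameter 90 mm, hole 60 mm, 24 mm tall; origin: centre of its underside.
- screwdriver: Bystander: loose screwdriver, about 0.2 m long, lying on the bench along its x with the handle to -x; origin: on its underside.
Mind the look-alikes: they are no part of the job. What is shaped like the part that bears heatsink_c but pink is not meant.

How it is judged (in metres and radians):
At the end, for the whole second after the job is handed in: Each of the four parts lies in the bin with the specimen of its own kind: centre within 34 mm (bin x) and 50 mm (bin y) of the bin's middle, its height within 6 mm of resting flat on the bin's floor, upright within 0.2 rad, and at rest (below 0.02 m/s) (x of heatsink_c in the frame of bin_heatsink between -0.034 and 0.034 m and y of heatsink_c in the frame of bin_heatsink between -0.05 and 0.05 m and z of heatsink_c in the frame of bin_heatsink between 0.012 and 0.024 m and angle between each of heatsink_c, transformer_c, knob_c, motor_c's own z axis and vertical below 0.2 rad and linear speed of each of heatsink, transformer, knob, motor below 0.02 m/s and x of transformer_c in the frame of bin_transformer between -0.034 and 0.034 m and y of transformer_c in the frame of bin_transformer between -0.05 and 0.05 m and z of transformer_c in the frame of bin_transformer between 0.016 and 0.028 m and x of knob_c in the frame of bin_knob between -0.034 and 0.034 m and y of knob_c in the frame of bin_knob between -0.05 and 0.05 m and z of knob_c in the frame of bin_knob between 0.012 and 0.024 m and x of motor_c in the frame of bin_motor between -0.034 and 0.034 m and y of motor_c in the frame of bin_motor between -0.05 and 0.05 m and z of motor_c in the frame of bin_motor between 0.011 and 0.023 m); the robot touches nothing.
It fails at once if the tape is shifted by more than 20 mm (distance of tape from where it was at the start of the episode above 0.02 m).
It fails at once if the screwdriver is shifted by more than 20 mm (distance of screwdriver from where it was at the start of the episode above 0.02 m).
It also fails if it takes over 102 s, if anything falls off the work surface, if the arm or the gripper's body presses on something with over 40 N, if the wrist force passes 120 N, or if a joint passes its speed limit or range.

## Working session

There is one attempt and no reset: what is moved stays moved. The work goes in short steps, Python scripts to look and compute and a tool call to move; the robot and the scene stay as the last step left them, time stands still between calls to the robot, and variables do not carry over. Pictures are saved under pics/ and viewed, at most 14 in all, crops included, and the job is handed in when it is done.

Besides the shell and the picture viewer there is one more tool, called as a command line: name --pt "numbers of a row" for each row, then --argument value for the rest. step_arm: Moves the arm, as the interface text tells. Its arguments: {"type":"object","properties":{"steps":{"type":"array","items":{"type":"array","items":{"type":"number"}}},"hand":{"type":"number"},"force":{"type":"number"}},"required":["steps"]}

```bash
mkdir -p pics; ls
cat > h.py <<'E'
import numpy as np, cv2
from station import ctrl, vision
def shot(n,f):
    p,d=vision.camera(n); m=vision.camera_model(n)
    cv2.imwrite(f'pics/{f}.png',cv2.cvtColor(p,cv2.COLOR_RGB2BGR)); np.savez(f'pics/{f}.npz',p=p,d=d,**{k:np.array(m[k]) for k in('fx','fy','cx','cy','view')})
    return p,d,m
def ray(m,u,v,z):
    V=np.array(m['view']);R=V[:3,:3];t=V[:3,3]
    c=-R.T@t; d=R.T@np.array([(u-m['cx'])/m['fx'],-(v-m['cy'])/m['fy'],-1])
    return c+d*(z-c[2])/d[2]
E
python3 - <<'E'
from h import *
for n in('top','scene'):
    p,d,m=shot(n,n+'0'); print(n,{k:v for k,v in m.items()})
print(ctrl.sense())
E
```

```text
pics
top {'fx': 498.77924738120197, 'fy': 498.77924738120197, 'cx': 325.4270817533281, 'cy': 247.54521050806613, 'view': array([[ 2.73915497e-04, -9.99999780e-01,  6.03957851e-04,
         8.73098658e-03],
       [ 9.90312778e-01,  3.55124152e-04,  1.38854155e-01,
        -5.24466373e-01],
       [-1.38854339e-01,  5.60072872e-04,  9.90312657e-01,
        -8.96900357e-01],
       [ 0.00000000e+00,  0.00000000e+00,  0.00000000e+00,
         1.00000000e+00]])}
scene {'fx': 493.5019109485448, 'fy': 493.5019109485448, 'cx': 323.61834642482455, 'cy': 229.65512345981446, 'view': array([[ 0.65418013,  0.7563311 , -0.00340991, -0.3574563 ],
       [-0.47631568,  0.41547764,  0.77492045,  0.22221606],
       [ 0.58751317, -0.50531337,  0.63204958, -1.54732672],
       [ 0.        ,  0.        ,  0.        ,  1.        ]])}
{'clock': 0.1, 'joint_pos': array([-75.33222897,  36.05328162,   2.2028318 ,  86.99001346,
        -1.54701521,  57.08345111,  -1.14858953]), 'qvel': array([ 0.00567894, -0.17452513,  0.03869033, -0.23595039,  0.05391824,
        0.03222386,  0.05430332]), 'joint_efforts': array([ 3.39691032e-03, -5.64528859e+01,  1.23030715e+00, -1.93968344e+01,
        1.12390390e-02,  5.47777585e-03,  2.43789697e-05]), 'eef_pos': array([0.20537541, 0.61611715, 0.23048629]), 'eef_rot': array([-1.79902935e+02,  9.96663210e-04,  1.61559397e+02]), 'ft_force': array([ 0.18130201, -0.8595303 ,  0.26916661]), 'torque': array([-0.0051492 ,  0.02208448, -0.01000265]), 'grip_force': 0.0, 'finger_gap': 1.0024375328121502}
```

View pics/top0.png

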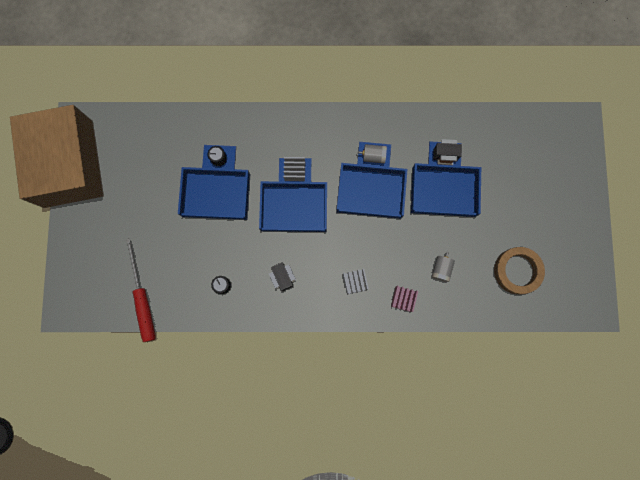

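View pics/scene0.png

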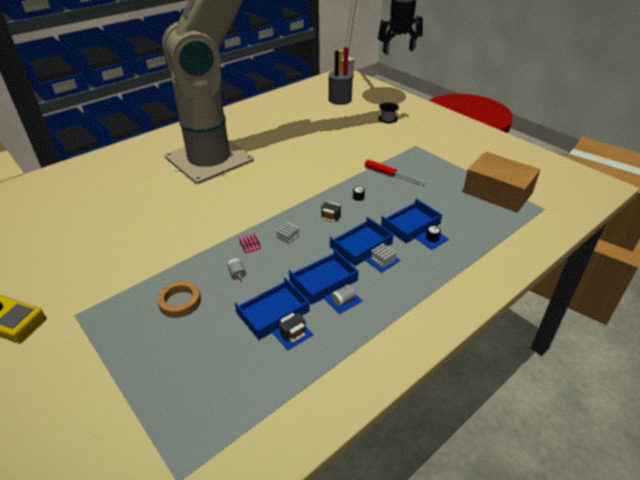

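The top view shows, left to right, the bins for knob (215,193), heatsink (293,207), motor (371,190) and transformer (446,190). The loose parts are knob (221,285), transformer (282,277), heatsink (355,282) and motor (443,267). The pink decoy is at (404,299), the tape at (520,270) and the screwdriver at (140,290). The scene view agrees.

```bash
cat > meas.py <<'E'
from h import *
def load(f):
    z=np.load(f'pics/{f}.npz'); return z['p'],z['d'],{k:z[k] for k in('fx','fy','cx','cy','view')}
def cloud(d,m):
    v,u=np.mgrid[:480,:640]; d=d.astype(float)
    c=np.stack([(u-m['cx'])/m['fx']*d,-(v-m['cy'])/m['fy']*d,-d],-1)
    V=np.array(m['view']); return (c-V[:3,3])@V[:3,:3]
E
python3 - <<'E'
from meas import *
p,d,m=load('top0'); w=cloud(d,m)
print('bench z',np.median(w[240:320:5,300:340:5,2]))
for n,(u,v,h) in dict(knob=(221,285,.028),trafo=(282,277,.036),heat=(355,282,.028),motor=(443,267,.026),pink=(404,299,.028),tape=(520,270,.024)).items():
    r=18 if n!='tape' else 30
    s=w[v-r:v+r,u-r:u+r].reshape(-1,3); s=s[s[:,2]>h*.5]
    (c,sz,a)=cv2.minAreaRect((s[:,:2]*1000).astype(np.float32))
    print(n,np.round(c),np.round(sz),round(a),'zmax',s[:,2].max().round(3),'mean',s.mean(0).round(4))
hsv=cv2.cvtColor(p,cv2.COLOR_RGB2HSV); b=cv2.inRange(hsv,(105,120,40),(130,255,255))
for n,(u,v) in dict(knob=(215,193),heat=(293,207),motor=(371,190),trafo=(446,190)).items():
    r=40; s=w[v-r:v+r,u-r:u+r]; k=(b[v-r:v+r,u-r:u+r]>0)&(s[...,2]>.012)
    num,l,st,ce=cv2.connectedComponentsWithStats(k.astype(np.uint8)); i=1+st[1:,4].argmax()
    q=s[l==i]; (c,sz,a)=cv2.minAreaRect((q[:,:2]*1000).astype(np.float32)); print('bin',n,np.round(c),np.round(sz),round(a,1))
# big views
cv2.imwrite('pics/crop.png',cv2.resize(cv2.cvtColor(p[230:330,190:470],cv2.COLOR_RGB2BGR),(784,280),interpolation=cv2.INTER_CUBIC))
E
```

```text
bench z 0.0010007535757115202
knob [436. 114.] [222.  34.] 77 zmax 0.961 mean [0.4551 0.202  0.0446]
trafo [437.  66.] [134.  44.] 35 zmax 0.961 mean [0.4701 0.0894 0.046 ]
heat [446. -22.] [ 50. 110.] 34 zmax 0.961 mean [ 0.4612 -0.0464  0.0508]
motor [ 436. -120.] [ 51. 267.] 29 zmax 0.961 mean [ 0.4865 -0.2092  0.0408]
pink [426. -76.] [ 50. 174.] 4 zmax 0.961 mean [ 0.4294 -0.1351  0.0496]
tape [ 464. -195.] [ 88. 422.] 7 zmax 0.961 mean [ 0.4824 -0.3532  0.036 ]
bin knob [566. 128.] [390. 143.] 55.0
bin heat [525.  72.] [127. 259.] 89.6
bin motor [537. -69.] [127. 299.] 84.1
bin trafo [ 570. -119.] [147. 408.] 33.9
```

View pics/crop.png

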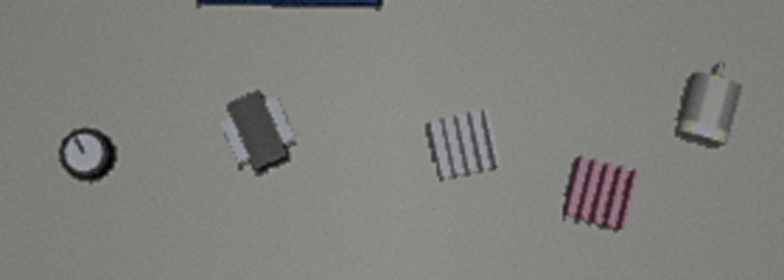

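The crop shows knob, transformer (core tilted), grey heatsink, pink decoy and motor (shaft toward +x) all clearly. My measurements were spoiled by the depth holes (0 readings), so I'll filter those out.

```bash
cat > m1.py <<'E'
from meas import *
p,d,m=load('top0'); w=cloud(d,m)
ok=(d>0)&(w[...,2]<.06)
for n,(u,v,h) in dict(knob=(221,285,.028),trafo=(282,277,.036),heat=(355,282,.028),motor=(443,267,.026),pink=(404,299,.028),tape=(520,270,.024)).items():
    r=18 if n!='tape' else 30
    for f in(.4,.8):
        k=ok&(w[...,2]>h*f); k[:v-r]=0;k[v+r:]=0;k[:,:u-r]=0;k[:,u+r:]=0
        num,l,st,ce=cv2.connectedComponentsWithStats(k.astype(np.uint8)); s=w[l==1+st[1:,4].argmax()]
        (c,sz,a)=cv2.minAreaRect((s[:,:2]*1000).astype(np.float32))
        print(n,f,np.round(c),np.round(sz),round(a,1),'z',s[:,2].max().round(3),'mean',s.mean(0).round(4))
hsv=cv2.cvtColor(p,cv2.COLOR_RGB2HSV); b=cv2.inRange(hsv,(105,120,40),(130,255,255))
for n,(u,v) in dict(knob=(215,193),heat=(293,207),motor=(371,190),trafo=(446,190)).items():
    k=ok&(b>0)&(w[...,2]>.012); r=38;k[:v-r]=0;k[v+r:]=0;k[:,:u-r]=0;k[:,u+r:]=0
    num,l,st,ce=cv2.connectedComponentsWithStats(k.astype(np.uint8),connectivity=8); q=w[l==1+st[1:,4].argmax()]
    (c,sz,a)=cv2.minAreaRect((q[:,:2]*1000).astype(np.float32)); print('bin',n,np.round(c),np.round(sz),round(a,1))
E
python3 m1.py
```

```text
knob 0.4 [456. 207.] [32. 34.] 3.4 z 0.032 mean [0.4561 0.2051 0.0273]
knob 0.8 [457. 207.] [33. 32.] 72.0 z 0.032 mean [0.4563 0.2061 0.0283]
trafo 0.4 [471.  91.] [48. 41.] 24.9 z 0.041 mean [0.471  0.0904 0.0348]
trafo 0.8 [471.  91.] [48. 41.] 24.9 z 0.041 mean [0.4713 0.0906 0.0351]
heat 0.4 [467. -66.] [39.  3.] 12.2 z 0.031 mean [ 0.4671 -0.0651  0.0257]
heat 0.8 [463. -47.] [40.  3.] 11.9 z 0.032 mean [ 0.4631 -0.0474  0.0278]
motor 0.4 [ 493. -217.] [34. 55.] 73.4 z 0.031 mean [ 0.4882 -0.2132  0.0234]
motor 0.8 [ 488. -215.] [31. 42.] 72.6 z 0.031 mean [ 0.4875 -0.2141  0.0252]
pink 0.4 [ 432. -135.] [12. 40.] 74.5 z 0.031 mean [ 0.4318 -0.1343  0.0244]
pink 0.8 [ 433. -130.] [ 3. 39.] 75.5 z 0.031 mean [ 0.4327 -0.1302  0.0273]
tape 0.4 [ 484. -360.] [88. 90.] 1.6 z 0.03 mean [ 0.4836 -0.3583  0.0226]
tape 0.8 [ 484. -359.] [89. 88.] 59.6 z 0.03 mean [ 0.4834 -0.359   0.0238]
bin knob [633. 224.] [129.  93.] 87.7
bin heat [608.  71.] [127.  93.] 89.5
bin motor [639. -80.] [127.  93.] 84.3
bin trafo [ 640. -224.] [129.  93.] 86.7
```

```bash
cat > plan.py <<'E'
import sys; from h import *
from scipy.spatial.transform import Rotation as R
# usage: plan.py x y z toolyaw (mm,deg) ... -> cm in tool axes, turn about tool z
s=ctrl.sense(); r=R.from_euler('xyz',s['eef_rot'],degrees=True)
print('pose',s['eef_pos'].round(4),s['eef_rot'].round(1),'gap',round(s['finger_gap'],3),'grip',round(s['grip_force'],1),'t',s['clock'])
a=list(map(float,sys.argv[1:]))
for i in range(0,len(a),4):
    dp=np.array(a[i:i+3])/1000-s['eef_pos']
    t=r.inv()*R.from_euler('xyz',[180,0,a[i+3]],degrees=True)
    print((r.inv().apply(dp)*100).round(2),t.as_euler('xyz',degrees=True).round(1))
E
python3 - <<'E'
from meas import *
p,d,m=load('top0'); w=cloud(d,m); k=((d>0)&(w[...,2]<.06)&(w[...,2]>.018))
k[:262]=0;k[302:]=0;k[:,:335]=0;k[:,376:]=0
s=w[k]; s=s[(s[:,1]<-.02)&(s[:,1]>-.085)]
print(cv2.minAreaRect((s[:,:2]*1000).astype(np.float32)),s.mean(0),len(s))
E
python3 plan.py 457 206 120 178  457 206 0 178
```

```text
((463.2552795410156, -47.41495895385742), (40.08294677734375, 40.12114715576172), 12.248641967773438) [ 0.46298386 -0.04791289  0.02746794] 213
pose [0.2054 0.6161 0.2305] [-179.9    0.   161.6] gap 1.002 grip 0.0 t 0.1
[-36.84 -30.93  11.1 ] [ -0.1  -0.  -16.4]
[-36.84 -30.91  23.1 ] [ -0.1  -0.  -16.4]
```

step_arm --pt "-3 -2.5 0 -2" --pt "-6 -5 0 -4" --pt "-9 -7.5 1 -6" --pt "-12 -10 2 -8" --pt "-15 -12.6 3 -10" --pt "-18 -15.2 4 -12" --pt "-21 -17.8 5 -14" --pt "-24 -20.2 6 -16.4" --hand -1 --force 40

```text
clock: 0.77
eef_pos: [0.3696, 0.3469, 0.1707]
eef_rot: [-180.0, -0.0, 178.1]
ft_force: [0.5, 1.0, 0.7]
finger_gap: 1.002
grip_force: 0.0
```

```bash
python3 plan.py 457 206 70 178  457 206 0 178
```

```text
pose [0.3696 0.3469 0.1707] [-180.    -0.   178.1] gap 1.002 grip 0.0 t 0.7667
[ -9.21 -13.78  10.08] [-0.  -0.   0.1]
[ -9.21 -13.78  17.08] [-0.  -0.   0.1]
```

step_arm --pt "-2 -3 1 0" --pt "-4 -6 3 0" --pt "-6.5 -9.5 5 0" --pt "-9.2 -13.8 7 0" --pt "-9.2 -13.8 10 0" --pt "-9.2 -13.8 13 0" --pt "-9.2 -13.8 13 0" --pt "-9.2 -13.8 13 0"

```text
clock: 1.43
eef_pos: [0.4549, 0.2076, 0.0402]
eef_rot: [-179.9, -0.2, 178.0]
ft_force: [0.5, -0.1, 0.9]
finger_gap: 0.999
grip_force: 0.0
```

```bash
python3 plan.py 457 206 0 178; python3 -c "
from h import *
shot('wrist','w1')"
```

```text
pose [0.4549 0.2076 0.0402] [-179.9   -0.2  178. ] gap 0.999 grip 0.0 t 1.4333
[-0.23 -0.14  4.02] [-0.1 -0.2 -0. ]
```

View pics/w1.png

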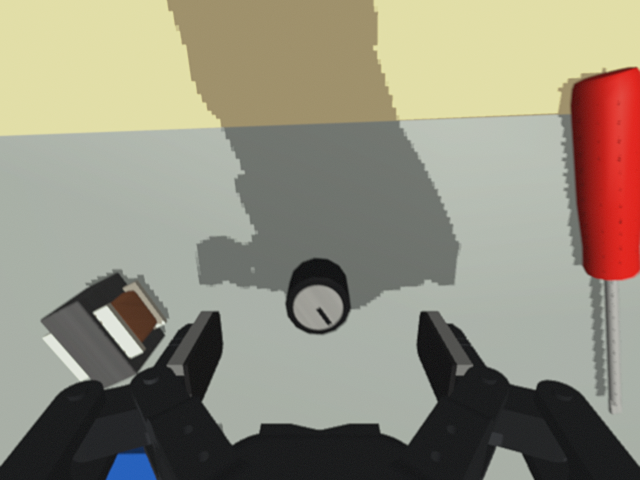

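The wrist view shows the knob at (318,305), centred between the fingers. The screwdriver and transformer are clear of them, so I'll descend and grip.

```bash
python3 -c "
from meas import *
p,d,m=load('w1'); print(ray(m,318,309,.028), cloud(d,m)[309,318])"
```

```text
[0.46211612 0.20829807 0.028     ] [0.46006667 0.20838463 0.03156709]
```

step_arm --pt "-0.1 -0.1 2 0" --pt "-0.1 -0.1 3 0" --pt "-0.1 -0.1 3.8 0" --pt "-0.1 -0.1 3.9 0" --pt "-0.1 -0.1 3.9 0"

```text
clock: 1.9
eef_pos: [0.4572, 0.2075, 0.0027]
eef_rot: [180.0, 0.0, 178.0]
ft_force: [-0.4, -0.6, 0.3]
finger_gap: 0.999
grip_force: 0.0
```

step_arm --pt "-0.2 0 0.2 0" --pt "-0.2 0 0.2 0" --pt "-0.2 0 0.2 0" --pt "-0.2 0 0.2 0" --pt "-0.2 0 0.2 0" --pt "-0.2 0 0.2 0" --pt "-0.2 0 0.2 0" --pt "-0.2 0 0.2 0" --hand 1 --force 40

```text
clock: 2.57
eef_pos: [0.4595, 0.2069, 0.0008]
eef_rot: [180.0, 0.0, 178.0]
ft_force: [-1.2, -0.3, 5.8]
finger_gap: 0.385
grip_force: 39.7
```

```bash
python3 plan.py 459 207 90 178 633 224 90 178 633 224 5 178
```

```text
pose [0.4595 0.2069 0.0008] [180.   0. 178.] gap 0.385 grip 39.7 t 2.5667
[ 0.05  0.01 -8.92] [ 0.  0. -0.]
[-17.28   2.33  -8.91] [ 0.  0. -0.]
[-17.27   2.33  -0.41] [ 0.  0. -0.]
```

step_arm --pt "0 0 -2 0" --pt "0 0 -5 0" --pt "-1 0 -8 0" --pt "-4 0.5 -9 0" --pt "-8 1 -9 0" --pt "-12 1.6 -9 0" --pt "-15.5 2.1 -9 0" --pt "-17.3 2.3 -9 0"

```text
clock: 3.23
eef_pos: [0.6379, 0.2234, 0.0907]
eef_rot: [179.9, 0.3, 177.9]
ft_force: [0.2, 0.1, -0.3]
finger_gap: 0.387
grip_force: 39.8
```

step_arm --pt "0 0 0 0" --pt "0 0 2 0" --pt "0 0 4 0" --pt "0 0 6 0" --pt "0 0 7.4 0" --pt "0 0 8 0" --pt "0 0 8 0" --pt "0 0 8 0"

```text
clock: 3.9
eef_pos: [0.633, 0.2238, 0.0106]
eef_rot: [180.0, 0.0, 178.0]
ft_force: [0.7, -0.2, 0.5]
finger_gap: 0.387
grip_force: 39.9
```

```bash
python3 plan.py 633 224 5 178
```

```text
pose [0.633  0.2238 0.0106] [180.   0. 178.] gap 0.387 grip 39.9 t 3.9
[0.   0.02 0.56] [ 0.  0. -0.]
```

step_arm --pt "0 0 0.3 0" --pt "0 0 0.5 0" --pt "0 0 0.5 0" --pt "0 0 0.5 0"

```text
clock: 4.23
eef_pos: [0.6333, 0.2237, 0.0058]
eef_rot: [180.0, 0.0, 178.0]
ft_force: [-0.4, 0.1, -0.4]
finger_gap: 0.387
grip_force: 39.8
```

step_arm --pt "0 0 0 0" --pt "0 0 0 0" --pt "0 0 0 0" --pt "0 0 0 0" --pt "0 0 -2 0" --pt "0 0 -5 0" --pt "0 0 -8 0" --pt "0 0 -10 0" --hand -0.3

```text
clock: 4.9
eef_pos: [0.6341, 0.2241, 0.108]
eef_rot: [179.9, 0.2, 178.0]
ft_force: [0.4, 1.0, -0.1]
finger_gap: 0.648
grip_force: 0.0
```

```bash
python3 plan.py 471 91 100 115 471 91 0 115; python3 -c "
from meas import *
shot('top','t1');p,d,m=load('t1');w=cloud(d,m);k=(d>0)&(np.hypot(w[...,0]-.633,w[...,1]-.224)<.035)&(w[...,2]>.016)&(w[...,2]<.05);print(w[k].mean(0),k.sum(),w[k][:,2].max())"
```

```text
pose [0.6341 0.2241 0.108 ] [179.9   0.2 178. ] gap 0.648 grip 0.0 t 4.9
[ 15.83 -13.88   0.74] [ 0.2  0.  63. ]
[ 15.85 -13.89  10.74] [ 0.2  0.  63. ]
[0.62850705 0.22265882 0.03111211] 269 0.036342795492604246
```

step_arm --pt "2 -1.7 0 7" --pt "4 -3.4 0 14" --pt "6 -5.1 0 21" --pt "8 -6.9 0 28" --pt "10 -8.7 0 35" --pt "12 -10.5 0 42" --pt "14 -12.2 0 49" --pt "15.8 -13.9 0 56" --hand -1

```text
clock: 5.62
eef_pos: [0.4688, 0.0896, 0.1054]
eef_rot: [-180.0, 0.0, 121.6]
ft_force: [-0.4, 0.7, -0.8]
finger_gap: 0.998
grip_force: 0.0
```

```bash
python3 plan.py 471 91 40 115 471 91 2 115; python3 -c "
from h import *
shot('wrist','w2')"
```

```text
pose [0.4688 0.0896 0.1054] [-180.     0.   121.6] gap 0.998 grip 0.0 t 5.6167
[0.   0.26 6.54] [-0.   0.   6.6]
[ 0.    0.26 10.34] [-0.   0.   6.6]
```

View pics/w2.png

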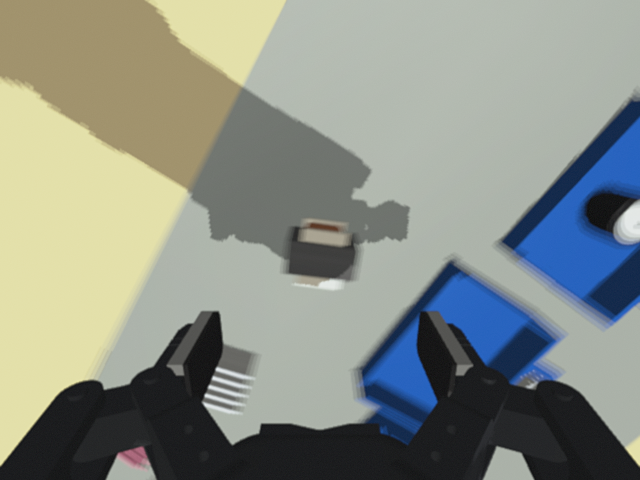

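The wrist view shows the transformer at (321,255), core across the closing line as expected. The knob stands upright in its bin at (620,215). Next I'll descend on the transformer.

step_arm --pt "0 0.2 2 6.5" --pt "0 0.2 4 6.5" --pt "0 0.2 6 6.5" --pt "0 0.2 8 6.5" --pt "0 0.2 9.4 6.5" --pt "0 0.2 10 6.5" --pt "0 0.2 10.1 6.5" --pt "0 0.2 10.1 6.5"

```text
clock: 6.33
eef_pos: [0.4717, 0.0915, 0.0035]
eef_rot: [-179.9, 0.0, 115.5]
ft_force: [-0.5, 0.3, -0.3]
finger_gap: 0.999
grip_force: 0.0
```

step_arm --pt "0 0 0.2 0" --pt "0 0 0.2 0" --pt "0 0 0.2 0" --pt "0 0 0.2 0" --pt "0 0 0.2 0" --pt "0 0 0.2 0" --pt "0 0 0.2 0" --hand 1 --force 60

```text
clock: 6.92
eef_pos: [0.4722, 0.0915, 0.0028]
eef_rot: [180.0, -0.0, 115.5]
ft_force: [-0.0, -0.8, 5.4]
finger_gap: 0.552
grip_force: 62.2
```

```bash
python3 plan.py 471 91 130 115 640 -224 130 177
```

```text
pose [0.4722 0.0915 0.0028] [180.   -0.  115.5] gap 0.552 grip 62.2 t 6.9167
[  0.    -0.12 -12.72] [ 0.  -0.   0.5]
[-35.7    1.6  -12.72] [  0.    0.  -61.5]
```

step_arm --pt "0 0 -3 0" --pt "0 0 -6 0" --pt "-2 0 -9 -5" --pt "-5 0.2 -11 -12" --pt "-9 0.4 -12 -19" --pt "-13 0.6 -12 -26" --pt "-17 0.8 -12 -33" --pt "-21 1 -12 -40"

```text
clock: 7.58
eef_pos: [0.5717, -0.0956, 0.1226]
eef_rot: [-180.0, 0.0, 155.8]
ft_force: [0.7, 0.1, -1.5]
finger_gap: 0.551
grip_force: 62.8
```

```bash
python3 plan.py 640 -224 110 176.7
```

```text
pose [ 0.5717 -0.0956  0.1226] [-180.     0.   155.8] gap 0.551 grip 62.8 t 7.5833
[-11.49  -8.92   1.27] [ -0.    0.  -20.9]
```

step_arm --pt "-3 -2.3 0 -6" --pt "-6 -4.6 0 -12" --pt "-9 -7 0.3 -18" --pt "-11.4 -8.9 0.6 -21" --pt "-11.4 -8.9 1.2 -21" --pt "-11.4 -8.9 1.2 -21" --pt "-11.4 -8.9 1.2 -21"

```text
clock: 8.17
eef_pos: [0.6368, -0.2213, 0.1092]
eef_rot: [179.9, -0.2, 176.4]
ft_force: [0.8, -0.4, -1.4]
finger_gap: 0.55
grip_force: 62.5
```

```bash
python3 plan.py 640 -224 8 176.7
```

```text
pose [ 0.6368 -0.2213  0.1092] [179.9  -0.2 176.4] gap 0.55 grip 62.5 t 8.1667
[-0.37 -0.27 10.12] [ 0.1 -0.2 -0.3]
```

step_arm --pt "-0.3 -0.2 2 0" --pt "-0.3 -0.2 4 0" --pt "-0.3 -0.2 6 0" --pt "-0.3 -0.2 8 0" --pt "-0.3 -0.2 9.3 0" --pt "-0.3 -0.2 9.9 0" --pt "-0.3 -0.2 10.1 0" --pt "-0.3 -0.2 10.1 0"

```text
clock: 8.83
eef_pos: [0.641, -0.2238, 0.0095]
eef_rot: [180.0, 0.0, 176.5]
ft_force: [0.5, 0.7, -1.2]
finger_gap: 0.549
grip_force: 62.6
```

step_arm --pt "0 0 0 0" --pt "0 0 0 0" --pt "0 0 0.1 0"

```text
clock: 9.08
eef_pos: [0.6417, -0.2247, 0.0096]
eef_rot: [-180.0, 0.1, 176.5]
ft_force: [-0.1, 0.1, -1.4]
finger_gap: 0.553
grip_force: 62.6
```

step_arm --pt "0 0 0 0" --pt "0 0 0 0" --pt "0 0 0 0" --pt "0 0 0 0" --pt "0 0 -2 0" --pt "0 0 -5 0" --pt "0 0 -8 0" --pt "0 0 -10 0" --hand -0.45

```text
clock: 9.75
eef_pos: [0.6419, -0.2248, 0.1111]
eef_rot: [-180.0, 0.2, 176.5]
ft_force: [0.4, -0.1, 0.4]
finger_gap: 0.731
grip_force: 0.0
```

```bash
python3 plan.py 488 -215 70 162.6 488 -215 0 162.6
```

```text
pose [ 0.6419 -0.2248  0.1111] [-180.     0.2  176.5] gap 0.731 grip 0.0 t 9.75
[15.43  0.03  4.06] [-0.   0.2 13.9]
[15.45  0.04 11.06] [-0.   0.2 13.9]
```

step_arm --pt "3 0 0 4" --pt "6 0 0 8" --pt "9 0 0 12" --pt "12 0 0.5 14" --pt "15.4 0 2 14" --pt "15.4 0 4 14" --pt "15.4 0 5 14" --pt "15.4 0 5 14" --hand -1

```text
clock: 10.42
eef_pos: [0.4867, -0.2145, 0.0569]
eef_rot: [180.0, -0.1, 162.5]
ft_force: [1.1, 1.0, -2.1]
finger_gap: 1.006
grip_force: 0.0
```

```bash
python3 plan.py 488 -215 0 162.6;  python3 -c "
from h import *
shot('wrist','w3')"
```

```text
pose [ 0.4867 -0.2145  0.0569] [ 1.800e+02 -1.000e-01  1.625e+02] gap 1.006 grip 0.0 t 10.4167
[-0.15 -0.01  5.69] [ 0.  -0.1 -0.1]
```

View pics/w3.png

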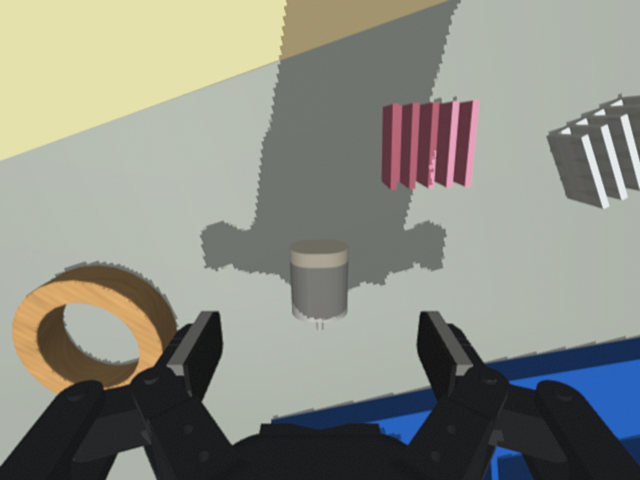

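The motor is square and centred at (319,285), with the tape clear to the left at (95,325). Next I'll descend.

step_arm --pt "-0.1 0 2 0" --pt "-0.1 0 3.5 0" --pt "-0.1 0 4.8 0" --pt "-0.1 0 5.4 0" --pt "-0.1 0 5.6 0" --pt "-0.1 0 5.6 0" --pt "-0.1 0 5.6 0"

```text
clock: 11.05
eef_pos: [0.489, -0.2154, 0.003]
eef_rot: [-180.0, 0.1, 162.5]
ft_force: [-0.2, 0.1, 0.5]
finger_gap: 1.002
grip_force: 0.0
```

step_arm --pt "0 0 0.1 0" --pt "0 0 0.1 0" --pt "0 0 0.1 0" --pt "0 0 0.1 0" --pt "0 0 0.1 0" --pt "0 0 0.1 0" --pt "0 0 0.1 0" --pt "0 0 0.1 0" --hand 1 --force 50

```text
clock: 11.72
eef_pos: [0.4883, -0.2152, 0.0018]
eef_rot: [180.0, 0.0, 162.5]
ft_force: [-0.5, 0.2, 5.6]
finger_gap: 0.377
grip_force: 49.3
```

```bash
python3 plan.py 488 -215 110 162.6 636 -80 110 174.3
```

```text
pose [ 0.4883 -0.2152  0.0018] [180.    0.  162.5] gap 0.377 grip 49.3 t 11.7167
[  0.03   0.02 -10.82] [ 0.   0.  -0.1]
[-10.01  17.35 -10.81] [ -0.    0.  -11.8]
```

step_arm --pt "0 0 -3 0" --pt "0 0 -6 0" --pt "-0.5 1 -9 0" --pt "-2 3.5 -10.8 -2" --pt "-4 7 -10.8 -5" --pt "-6 10.5 -10.8 -8" --pt "-8 14 -10.8 -10" --pt "-10 17.3 -10.8 -12"

```text
clock: 12.38
eef_pos: [0.6366, -0.0782, 0.1095]
eef_rot: [180.0, 0.0, 174.6]
ft_force: [0.1, -0.3, -1.8]
finger_gap: 0.371
grip_force: 49.9
```

step_arm --pt "0 0 0 0" --pt "0 0 0 0"

```text
clock: 12.55
eef_pos: [0.6368, -0.0769, 0.1087]
eef_rot: [179.9, 0.0, 174.7]
ft_force: [0.5, -0.3, 0.2]
finger_gap: 0.377
grip_force: 49.9
```

```bash
python3 plan.py 637 -80 7 174.3
```

```text
pose [ 0.6368 -0.0769  0.1087] [179.9   0.  174.7] gap 0.377 grip 49.9 t 12.55
[-0.04 -0.33 10.17] [0.1 0.  0.4]
```

step_arm --pt "0 -0.3 2 0" --pt "0 -0.3 4 0" --pt "0 -0.3 6 0" --pt "0 -0.3 8 0" --pt "0 -0.3 9.3 0" --pt "0 -0.3 10 0" --pt "0 -0.3 10.2 0" --pt "0 -0.3 10.2 0"

```text
clock: 13.22
eef_pos: [0.635, -0.0839, 0.0072]
eef_rot: [-180.0, -0.0, 174.4]
ft_force: [0.7, -0.2, -0.4]
finger_gap: 0.377
grip_force: 49.9
```

step_arm --pt "0 0 0 0" --pt "0 0 0 0"

```text
clock: 13.38
eef_pos: [0.6361, -0.0835, 0.0084]
eef_rot: [-180.0, 0.1, 174.5]
ft_force: [0.2, 0.1, 0.6]
finger_gap: 0.382
grip_force: 49.9
```

step_arm --pt "0 0 0 0" --pt "0 0 0 0" --pt "0 0 0 0" --pt "0 0 0 0" --pt "0 0 -2 0" --pt "0 0 -5 0" --pt "0 0 -8 0" --pt "0 0 -10 0" --hand -0.3

```text
clock: 14.05
eef_pos: [0.6363, -0.0835, 0.1099]
eef_rot: [-180.0, 0.2, 174.5]
ft_force: [0.6, 0.4, 0.3]
finger_gap: 0.652
grip_force: 0.0
```

```bash
python3 plan.py 463 -47.5 70 102.2
```

```text
pose [ 0.6363 -0.0835  0.1099] [-180.     0.2  174.5] gap 0.652 grip 0.0 t 14.05
[17.61  1.91  3.95] [ 0.1  0.1 72.3]
```

step_arm --pt "2 0.2 0 7" --pt "4 0.4 0 14" --pt "6.5 0.7 0 21" --pt "9 1 0 28" --pt "11.5 1.2 0 35" --pt "14 1.5 0 42" --pt "16 1.7 0 49" --pt "17.6 1.9 0 56" --hand -1

```text
clock: 14.72
eef_pos: [0.4599, -0.047, 0.1076]
eef_rot: [-180.0, -0.0, 118.1]
ft_force: [0.4, 0.0, 0.0]
finger_gap: 0.999
grip_force: 0.0
```

```bash
python3 plan.py 463 -47.5 50 102.2
```

```text
pose [ 0.4599 -0.047   0.1076] [-180.    -0.   118.1] gap 0.999 grip 0.0 t 14.7167
[-0.19  0.25  5.75] [-0.  -0.  15.9]
```

step_arm --pt "-0.2 0.2 0 6" --pt "-0.2 0.2 1 12" --pt "-0.2 0.2 3 16" --pt "-0.2 0.2 5 16" --pt "-0.2 0.2 5.7 16" --pt "-0.2 0.2 5.7 16" --pt "-0.2 0.2 5.7 16"

```text
clock: 15.3
eef_pos: [0.4646, -0.0484, 0.0505]
eef_rot: [-180.0, -0.0, 102.5]
ft_force: [-0.3, -0.5, 0.2]
finger_gap: 1.001
grip_force: 0.0
```

```bash
python3 plan.py 463 -47.5 0 102.2;  python3 -c "
from h import *
shot('wrist','w4')"
```

```text
pose [ 0.4646 -0.0484  0.0505] [-180.    -0.   102.5] gap 1.001 grip 0.0 t 15.3
[ 0.12 -0.14  5.05] [-0.  -0.   0.3]
```

View pics/w4.png

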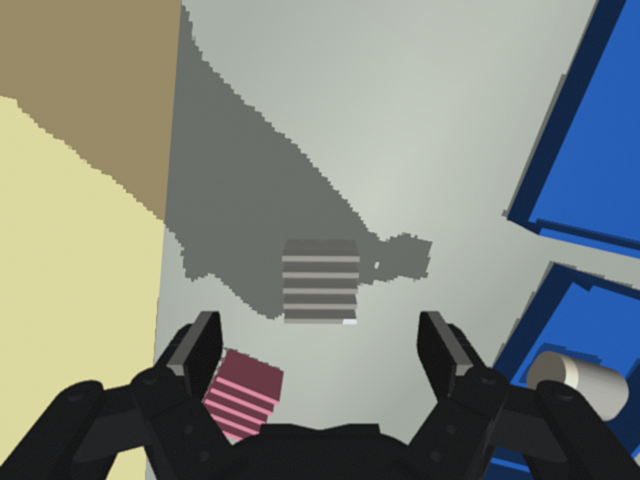

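The heatsink is square and centred at (320,282). The pink decoy at (245,390) is about 35 mm clear of the finger, and the motor lies flat in its bin. Next I'll descend.

step_arm --pt "0.1 -0.1 2 0" --pt "0.1 -0.1 3.5 0" --pt "0.1 -0.1 4.4 0" --pt "0.1 -0.1 4.8 0" --pt "0.1 -0.1 4.9 0" --pt "0.1 -0.1 4.9 0" --pt "0.1 -0.1 4.9 0"

```text
clock: 15.93
eef_pos: [0.4641, -0.0475, 0.0021]
eef_rot: [179.9, 0.0, 102.5]
ft_force: [-0.1, 0.4, 0.3]
finger_gap: 0.999
grip_force: 0.0
```

step_arm --pt "0 0 0.1 0" --pt "0 0 0.1 0" --pt "0 0 0.1 0" --pt "0 0 0.1 0" --pt "0 0 0.1 0" --pt "0 0 0.1 0" --pt "0 0 0.1 0" --pt "0 0 0.1 0" --hand 1 --force 50

```text
clock: 16.6
eef_pos: [0.4636, -0.0475, 0.0008]
eef_rot: [180.0, -0.0, 102.5]
ft_force: [-0.3, -0.4, 6.0]
finger_gap: 0.453
grip_force: 50.3
```

```bash
python3 plan.py 463 -47 110 102.2 608 71 110 179.5
```

```text
pose [ 0.4636 -0.0475  0.0008] [180.   -0.  102.5] gap 0.453 grip 50.3 t 16.6
[  0.06  -0.04 -10.92] [ 0.  -0.   0.3]
[  8.46  16.66 -10.91] [  0.   0. -77.]
```

step_arm --pt "0 0 -3 0" --pt "0 0 -6 0" --pt "0 0.5 -9 -6" --pt "1.5 3 -10.9 -13" --pt "3 6 -10.9 -20" --pt "4.5 9 -10.9 -27" --pt "6 12 -10.9 -34" --pt "7 14 -10.9 -41"

```text
clock: 17.27
eef_pos: [0.5874, 0.0543, 0.1096]
eef_rot: [179.9, 0.1, 144.0]
ft_force: [-0.0, -0.1, -0.9]
finger_gap: 0.455
grip_force: 50.5
```

```bash
python3 plan.py 608 71 110 179.5
```

```text
pose [0.5874 0.0543 0.1096] [1.799e+02 1.000e-01 1.440e+02] gap 0.455 grip 50.5 t 17.2667
[-0.69  2.57 -0.04] [  0.1   0.1 -35.5]
```

step_arm --pt "-0.2 0.8 0 -7" --pt "-0.4 1.6 0 -14" --pt "-0.7 2.5 0 -21" --pt "-0.7 2.5 0 -28" --pt "-0.7 2.5 0 -35" --pt "-0.7 2.5 0 -35.5" --pt "-0.7 2.5 0 -35.5" --pt "-0.7 2.5 0 -35.5"

```text
clock: 17.93
eef_pos: [0.6053, 0.0667, 0.1092]
eef_rot: [-180.0, -0.0, 178.8]
ft_force: [-0.1, 0.6, -0.7]
finger_gap: 0.459
grip_force: 50.5
```

```bash
python3 plan.py 608 71 6 179.5
```

```text
pose [0.6053 0.0667 0.1092] [-180.    -0.   178.8] gap 0.459 grip 50.5 t 17.9333
[-0.27  0.43 10.32] [-0.  -0.  -0.7]
```

step_arm --pt "-0.2 0.2 2 -0.5" --pt "-0.3 0.4 4 -0.5" --pt "-0.3 0.4 6 -0.5" --pt "-0.3 0.4 8 -0.5" --pt "-0.3 0.4 9.3 -0.5" --pt "-0.3 0.4 10 -0.5" --pt "-0.3 0.4 10.3 -0.5" --pt "-0.3 0.4 10.3 -0.5"

```text
clock: 18.6
eef_pos: [0.6085, 0.0708, 0.0061]
eef_rot: [-180.0, -0.0, 179.4]
ft_force: [0.2, 0.1, 0.1]
finger_gap: 0.457
grip_force: 50.6
```

step_arm --pt "0 0 0 0" --pt "0 0 0 0"

```text
clock: 18.77
eef_pos: [0.6095, 0.071, 0.0074]
eef_rot: [180.0, 0.1, 179.4]
ft_force: [-0.7, 0.1, -1.2]
finger_gap: 0.457
grip_force: 50.6
```

step_arm --pt "0 0 0 0" --pt "0 0 0 0" --pt "0 0 0 0" --pt "0 0 0 0" --pt "0 0 -2 0" --pt "0 0 -5 0" --pt "0 0 -8 0" --pt "0 0 -11 0" --hand -0.4

```text
clock: 19.43
eef_pos: [0.6082, 0.0708, 0.1174]
eef_rot: [-180.0, -0.0, 179.4]
ft_force: [0.4, 0.2, -1.6]
finger_gap: 0.697
grip_force: 0.0
```

step_arm --pt "4 0 -1 0" --pt "8 0 -3 0" --pt "12 0 -5 0" --pt "16 0 -6 0" --pt "18 0 -6 0" --pt "18 0 -6 0"

```text
clock: 19.93
eef_pos: [0.4221, 0.0726, 0.177]
eef_rot: [180.0, -0.3, 179.5]
ft_force: [-0.6, 0.5, 0.7]
finger_gap: 0.697
grip_force: 0.0
```

Run:
```python
from meas import *
shot('scene','sc2');shot('top','t2');p,d,m=load('t2');w=cloud(d,m)
for n,x,y in(('knob',633,224),('heat',608,71),('motor',639,-80),('trafo',640,-224)):
    k=(d>0)&(abs(w[...,0]-x/1e3)<.038)&(abs(w[...,1]-y/1e3)<.055)&(w[...,2]>.018)&(w[...,2]<.05)
    s=w[k];print(n,k.sum(),s.mean(0).round(3) if k.sum() else '',np.percentile(s[:,2],95).round(3) if k.sum() else '')
a=cv2.imread('pics/t2.png')[140:345,120:560];cv2.imwrite('pics/t2c.png',cv2.resize(a,None,fx=1.8,fy=1.8))
b=cv2.imread('pics/sc2.png')[140:360,140:480];cv2.imwrite('pics/s2c.png',cv2.resize(b,None,fx=2.3,fy=2.3))
```

```text
knob 266 [0.629 0.223 0.031] 0.035
heat 343 [0.608 0.071 0.029] 0.034
motor 411 [ 0.636 -0.083  0.028] 0.032
trafo 523 [ 0.64  -0.222  0.038] 0.042
```

View pics/t2c.png

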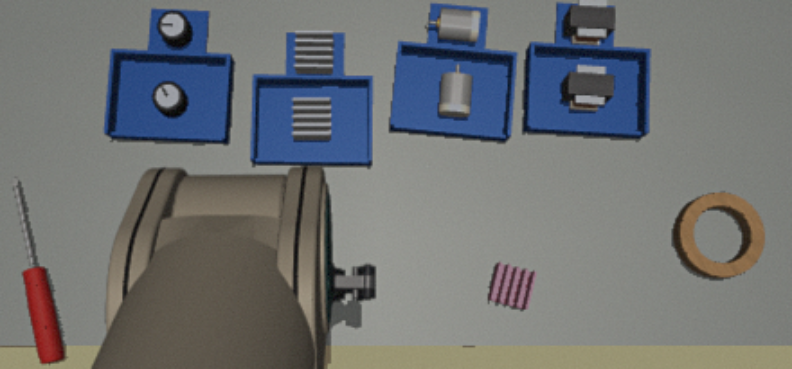

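View pics/s2c.png

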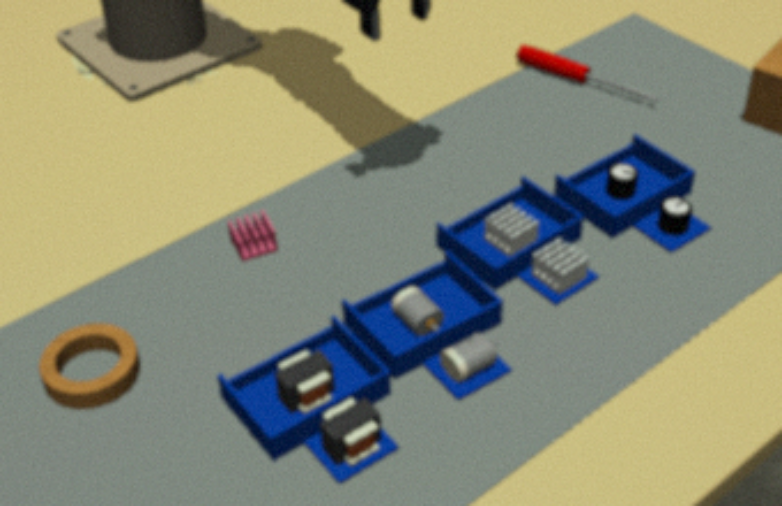

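In both views all four parts stand flat and near the middle of the matching bins: in the top crop, knob (169,98), heatsink (311,118), motor (456,92) and transformer (590,88). The tape, screwdriver and decoy haven't moved, and the arm is clear of everything.

```bash
python3 -c "
from station import ctrl; print(ctrl.hand_in())"
```

```text
the job is handed in; nothing more can be done
None
```

The heatsink, transformer, knob and motor are each standing flat near the middle of their matching bins, the tape and screwdriver were not touched, and the job was handed in at about 20 s; the hand-in gave no pass/fail result.

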